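# Unpile the lamp parts onto their shadow boards

## Robot

A 6-joint arm with a two-finger parallel gripper is mounted at the origin on the work surface. World frame = base frame: x ahead of the robot, y to its left, z up, the work surface at z = 0. Lengths are in mm, angles in rad, forces in N, time in s.
With the tool pointing down it reaches from about 275 to 750 mm from the base axis. Payload 10.2 kg.
Tool frame: the origin (TCP) lies midway between the tips of the shut fingers; the grasp point (between the pads) lies 19 mm behind it (ctrl.grasp_offset is the distance from the TCP to the grasp point, in mm); z points along the fingers, y is the line along which they close (so a half turn about z gives the same grasp; the last joint's range is limited). The gripper opens to 85 mm and grips with 20 to 120 N. Pads are 22 mm wide; open, the fingers measure 114 mm over their backs; the gripper's body (76 mm by 85 mm) begins 54 mm behind the grasp point. The pads swing forward as they close: fully open they stand 13 mm farther back than shut.
Start: joints at [1.08, 0.313, 1.498, -0, 1.331, -0.223], TCP at [138.933, 506.289, 231.294] pointing down, gripper open.
Joint ranges: [-2.94, 2.94], [-0.97, 2.17], [0.19, 2.56], [-1.23, 4.37], [0.02, 3.11], [-2.88, 2.88]. Speed limits (rad/s): [2.39, 2.39, 3.01, 3.14, 3.14, 3.14].

## Interface

Orientations are given as a unit quaternion [w, x, y, z].
In Python, from rig import ctrl, viewer, models gives the robot as it stands. The module is installed in compiled form; this text tells all that it offers.
- The arm moves only by the shell command python3 -m pendant 'ROWS' [OPENING] [FORCE]. ROWS is text: rows parted by semicolons, each of 4 numbers parted by spaces: the shift along the tool's x, y, z in m, then the turn about the tool's z in rad. In form: x y z yaw; .... A call has 1 to 10 rows; each row shifts and turns the commanded pose from where the row before left it, along the tool's axes as they then stand; what a row does not reach is not made up. A row lasts 1/8 s, in which the tool goes at most 62.5 mm and 10.7 degrees, less where a joint would pass 70% of its speed; a pose out of reach is approached as far as the arm can. A call is refused whole if a number of a shift passes 0.0625 or a number of a turn 0.188, either way. A call with a gripper value outside its range is refused whole. OPENING is the opening, from 0 (shut) to 1 (fully open), set as the call begins (- or left out, the last holds). The fingers move at their own pace and stop on an object; FORCE is the grip in N (left out, the last holds). Time passes only in rows, so rows that do not move let the fingers close. It gives the time, the measured TCP pose, the force, the opening and the grip force at its end, in the units of the state.
- ctrl.sense(): the state, without advancing time (a new reading comes with each control period).
- viewer.capture(name): name is "scene" or "top"; returns a dict with "color" (480x640x3 uint8, red, green, blue), "vertical_fov" (degrees; the focal length in pixels is half the picture's height over the tangent of half this angle, whatever the lens; pixels are square), "cx", "cy" (the principal point, pixels), "pose" (4x4, takes a point from camera to world coordinates). Camera axes: x right, y down, z forward; pixel columns grow to the right and rows downward; lengths in mm; the calibration is good to about 2 mm. A picture is of the moment at which its call begins. There is no depth.
- ctrl.finish_job(): hands the job in; it is judged then, once.
Trained networks look in the newest picture that a camera, given by its name, has taken for a name from the list of things; names that differ only in an ending like _2 or _b are one class to them, and where a whole thing is asked for, a point or a joint stands for the part that bears it (a point fixed in the world has none). Each returns a list of dicts, best first, with "p" (0 to 1); they miss things now and then, are a little off and sometimes report something else, mostly with a low value. They report only what shows in the picture. A call takes as long as a camera call. They do not tell look-alikes from the thing itself.
- models.boxes_of(camera, query): "at" ([x, y, z] in mm, in world coordinates, good to about 4 mm: the middle of the surface that is visible of it).
The state is a dict: "time_s": time; "joints": joint angles; "dq": joint speeds; "tau": joint torques, N m; "eef_pos": TCP position; "ee_rot": TCP orientation; "force": force on the tool from outside, world axes, zero at the start; "wrist_torque": the same for the moment, N m; "grip_width": opening from 0.0 (shut) to 1.0 (fully open); "grip_force": force on a finger pad.
Only numpy, scipy, OpenCV 4.12 (cv2) and the standard library are available. Lean on these libraries where they do the work, as an engineer would, in place of code of your own. Each camera call takes 0.05 s, during which the arm holds its last target. There are 200 camera calls.

## Task

Take the pile of lamp parts apart from the top down, one part at a time, and lay each part flat and squarely on the black board that carries its own painted outline (red switch, white driver, blue junction box, pale wooden foot), so that it covers the outline. Set each one down gently, without dropping or tipping it, leave what is already laid out in place, and do not disturb the bulb or the roll of tape.

Things in the scene. Friction and masses are not known exactly. Their poses are not given: they have to be found in the camera images.
- switch_mid (a point): Red switch module with a small black rocker on top: a block 38 long x 26 wide x 26 mm high, about 50 g; topmost of the pile. This point is its centre, half-way up; x lies along its length, y across, z up.
- driver_mid (a point): White lamp driver with small grey terminals at its ends: a block 60 x 36 x 28 mm high, about 90 g; second from the top of the pile, under the switch. This point is its centre, half-way up; x lies along its length, y across, z up.
- jbox_mid (a point): Blue junction box with four lid screws: a block 84 x 48 x 32 mm high, about 140 g; third from the top of the pile, under the driver. This point is its centre, half-way up; x lies along its length, y across, z up.
- foot_mid (a point): Pale wooden lamp foot: a block 110 x 60 x 36 mm high, about 170 g; lowest of the pile, lying flat on the bench (z = 0). This point is its centre, half-way up; x lies along its length, y across, z up. The four parts lie loosely on one another, roughly centred, lengths roughly the same way; the pile is 122 mm high.
- board_switch_face (a point): Fixed flat black board, 60 x 48 x 4 mm high, lying on the bench, with a red rectangle (38 x 26 mm, the exact outline of the red switch) painted in its middle. This point is the middle of the painted face (its top, 4 mm above the bench); x lies along the rectangle's length, y across, z up. The part's length belongs along this x, either way round.
- board_driver_face (a point): Fixed flat black board, 82 x 58 x 4 mm high, lying on the bench, with a white rectangle (60 x 36 mm, the exact outline of the white driver) painted in its middle. This point is the middle of the painted face (its top, 4 mm above the bench); x lies along the rectangle's length, y across, z up. The part's length belongs along this x, either way round.
- board_jbox_face (a point): Fixed flat black board, 106 x 70 x 4 mm high, lying on the bench, with a blue rectangle (84 x 48 mm, the exact outline of the blue junction box) painted in its middle. This point is the middle of the painted face (its top, 4 mm above the bench); x lies along the rectangle's length, y across, z up. The part's length belongs along this x, either way round.
- board_foot_face (a point): Fixed flat black board, 132 x 82 x 4 mm high, lying on the bench, with a pale wood-coloured rectangle (110 x 60 mm, the exact outline of the wooden foot) painted in its middle. This point is the middle of the painted face (its top, 4 mm above the bench); x lies along the rectangle's length, y across, z up. The part's length belongs along this x, either way round.
- bulb_mid (a point): Amber glass bulb in a round black holder, standing on the bench: 120 mm high, 72 mm across at its foot; loose, to be left alone. This point is on its axis, 60 mm up.
- tape_mid (a point): Roll of yellow tape lying flat on the bench: 76 mm across, 40 mm hole, 19 mm high; loose, to be left alone. This point is its centre.
Things that resemble listed ones, but are neither listed nor needed, are in the scene too. Of the things that look like the part that bears foot_mid, the middle-sized one is meant.

How it is judged (in metres and radians):
On the way, in this order (a step that is already met when the one before it is completed fails the run):
1. the red switch lies released and square on its own board (horizontal distance between switch_mid and board_switch_face below 0.012 m and angle between the x axis of switch_mid and the x axis of board_switch_face, either way round below 0.22 rad and angle between switch_mid's own z axis and vertical below 0.1 rad and z of switch_mid in the frame of board_switch_face between 0.008 and 0.018 m and contact force between switch and the fingers below 0.05 N and linear speed of switch below 0.02 m/s), for 0.2 s.
2. the white driver lies released and square on its own board (horizontal distance between driver_mid and board_driver_face below 0.012 m and angle between the x axis of driver_mid and the x axis of board_driver_face, either way round below 0.22 rad and angle between driver_mid's own z axis and vertical below 0.1 rad and z of driver_mid in the frame of board_driver_face between 0.009 and 0.019 m and contact force between driver and the fingers below 0.05 N and linear speed of driver below 0.02 m/s), for 0.2 s.
3. the blue junction box lies released and square on its own board (horizontal distance between jbox_mid and board_jbox_face below 0.012 m and angle between the x axis of jbox_mid and the x axis of board_jbox_face, either way round below 0.22 rad and angle between jbox_mid's own z axis and vertical below 0.1 rad and z of jbox_mid in the frame of board_jbox_face between 0.011 and 0.021 m and contact force between jbox and the fingers below 0.05 N and linear speed of jbox below 0.02 m/s), for 0.2 s.
4. the wooden foot lies released and square on its own board (horizontal distance between foot_mid and board_foot_face below 0.012 m and angle between the x axis of foot_mid and the x axis of board_foot_face, either way round below 0.22 rad and angle between foot_mid's own z axis and vertical below 0.1 rad and z of foot_mid in the frame of board_foot_face between 0.013 and 0.023 m and contact force between foot and the fingers below 0.05 N and linear speed of foot below 0.02 m/s), for 0.2 s.
At the end, for the whole second after the job is handed in: All four parts lie flat (within 0.1 rad) on their own boards, resting on the board face (height within 5 mm), centred on the painted outline within 12 mm, length along it within 0.22 rad (either way round), released by the fingers and at rest (all of step 1 and all of step 2 and all of step 3 and all of step 4); the robot touches nothing.
It fails at once if a part was dropped or thrown (moving faster than 0.5 m/s with no finger on it) ((contact force between switch and the fingers below 0.05 N and linear speed of switch above 0.5 m/s) or (contact force between driver and the fingers below 0.05 N and linear speed of driver above 0.5 m/s) or (contact force between jbox and the fingers below 0.05 N and linear speed of jbox above 0.5 m/s) or (contact force between foot and the fingers below 0.05 N and linear speed of foot above 0.5 m/s)).
It fails at once if a part was tipped by more than 40 degrees (angle between any of switch_mid, driver_mid, jbox_mid, foot_mid's own z axis and vertical above 0.7 rad).
It fails at once if the bulb was pushed more than 20 mm or tipped (distance of bulb_mid from where it was at the start of the episode above 0.02 m or angle between bulb_mid's own z axis and vertical above 0.35 rad).
It fails at once if the roll of tape was pushed more than 20 mm or tipped (distance of tape_mid from where it was at the start of the episode above 0.02 m or angle between tape_mid's own z axis and vertical above 0.35 rad).
It also fails if it takes over 109 s, if anything falls off the work surface, if the arm or the gripper's body presses on something with over 40 N, if the wrist force passes 120 N, or if a joint passes its speed limit or range.

## Working session

There is one attempt and no reset: what is moved stays moved. The work goes in short steps, Python scripts to look and compute and a shell command to move; the robot and the scene stay as the last step left them, time stands still between calls to the robot, and variables do not carry over. Pictures are saved under pics/ and viewed, at most 14 in all, crops included, and the job is handed in when it is done.

```bash
mkdir -p pics; cat > h.py <<'E'
import numpy as np, cv2
from rig import ctrl, viewer, models
def cap(n,f=None):
    c=viewer.capture(n)
    if f: cv2.imwrite('pics/'+f,c['color'][:,:,::-1])
    return c
def K(c):
    return 240/np.tan(np.radians(c['vertical_fov'])/2)
def proj(c,p):
    T=np.array(c['pose']);q=T[:3,:3].T@(np.array(p,float)-T[:3,3]);f=K(c)
    return np.array([c['cx']+f*q[0]/q[2],c['cy']+f*q[1]/q[2]])
def unproj(c,u,v,z):
    T=np.array(c['pose']);f=K(c)
    d=T[:3,:3]@np.array([(u-c['cx'])/f,(v-c['cy'])/f,1]);o=T[:3,3]
    return o+d*(z-o[2])/d[2]
E
python3 - <<'E'
from h import *
np.set_printoptions(precision=1,suppress=True)
for n in ('top','scene'):
    c=cap(n,n+'0.png'); print(n,c['vertical_fov'],c['cx'],c['cy'],np.array(c['pose']).round(2).tolist())
    for q in 'switch_mid driver_mid jbox_mid foot_mid board_switch_face board_driver_face board_jbox_face board_foot_face bulb_mid tape_mid'.split():
        for r in models.boxes_of(n,q)[:4]: print(q,np.round(r['at']),round(r['p'],2),proj(c,r['at']))
s=ctrl.sense();print(s)
E
```

```text
top 53.119526606503584 315.6044680102331 236.37334619084453 [[-0.02, -1.0, 0.08, 417.43], [-1.0, 0.02, -0.02, -137.32], [0.01, -0.08, -1.0, 1230.16], [0.0, 0.0, 0.0, 1.0]]
switch_mid [ 426. -205.  121.] 0.53 [337.9 272.3]
driver_mid [ 435. -195.   97.] 0.47 [332.7 268.7]
jbox_mid [ 427. -202.   66.] 0.63 [335.1 272. ]
foot_mid [ 436. -335.   24.] 0.71 [387.  267.7]
foot_mid [ 353. -608.   47.] 0.62 [500.3 299.1]
foot_mid [ 424. -195.   37.] 0.61 [331.8 273.4]
board_switch_face [ 431. -194.   97.] 0.68 [332.4 270.3]
board_switch_face [ 429. -201.   68.] 0.61 [334.9 271.1]
board_driver_face [ 578. -294.    7.] 0.81 [368.3 212.8]
board_jbox_face [431. -14.   5.] 0.96 [260. 272.]
board_jbox_face [ 421. -196.   38.] 0.55 [332.  274.6]
board_jbox_face [596. 291.   6.] 0.41 [140.  209.9]
board_foot_face [593. 292.   3.] 0.76 [139.9 211.1]
bulb_mid [ 615. -101.  104.] 0.77 [291.7 193.3]
bulb_mid [ 429. -205.  121.] 0.23 [337.8 271.1]
tape_mid [432. 198.  19.] 0.87 [174.7 273.5]
scene 55.51408187739395 327.1124393611747 244.37382210025666 [[-0.45, 0.62, -0.65, 1175.67], [0.89, 0.31, -0.33, 18
[... 495 characters left out ...]
 0.73 [409.3 362. ]
board_jbox_face [441.  -7.   4.] 0.94 [391.1 282.2]
board_jbox_face [602. 299.   1.] 0.42 [504.7 388.2]
board_foot_face [602. 297.   0.] 0.78 [503.9 388.1]
bulb_mid [643. -86.  46.] 0.96 [324.7 319.3]
bulb_mid [ 586. -286.    6.] 0.29 [262.5 282.5]
tape_mid [444. 198.  20.] 0.65 [475.8 309. ]
{'time_s': 1.1, 'joints': array([ 1.1,  0.3,  1.5,  0. ,  1.3, -0.2]), 'dq': array([-0.,  0., -0., -0., -0.,  0.]), 'tau': array([ -0. , -41.2, -26. ,  -0. ,   0. ,   0. ]), 'eef_pos': array([138.9, 506.3, 231.3]), 'ee_rot': array([-0. ,  0.1,  1. , -0. ]), 'force': array([ 1. , -0.1, -0.8]), 'wrist_torque': array([-0., -0., -0.]), 'grip_force': 0.0, 'grip_width': 0.9984033535103686}
```

View pics/top0.png

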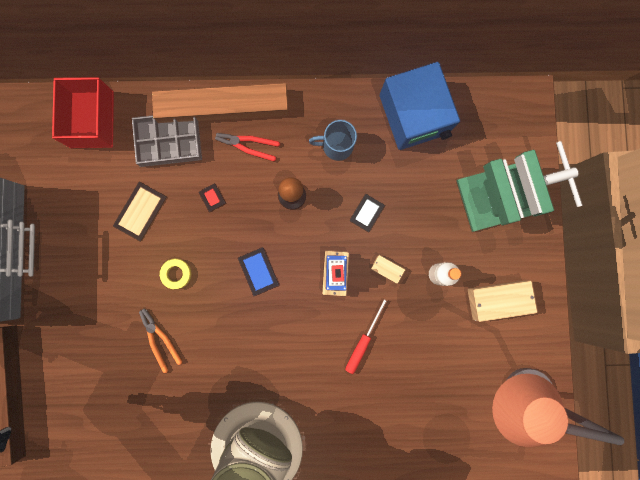

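View pics/scene0.png

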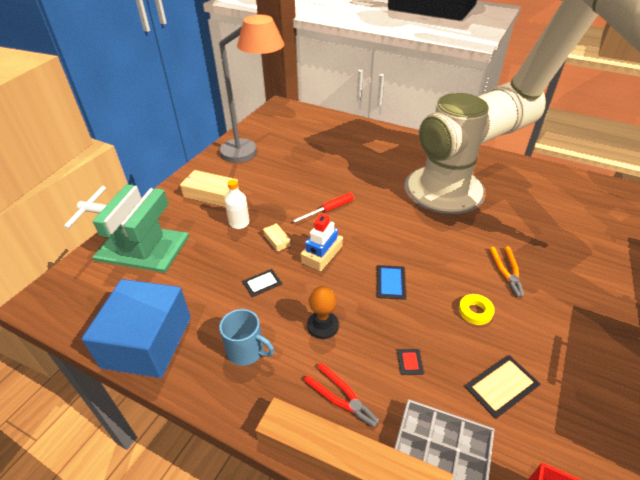

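The boards show at (212,197) red, (367,212) white, (258,271) blue and (140,211) wood. The bulb is at (291,192) and the tape at (175,274).

Three things look like the foot: the pile's base at (335,272), a small block at (388,268) and a large one at (503,300). The pile's base is the middle-sized one and carries the other parts, so I'll confirm it in a crop.

```bash
cat > b.py <<'E'
from h import *
np.set_printoptions(precision=1,suppress=True)
B={'switch':(635,105),'driver':(582,-292),'jbox':(434,-12),'foot':(598,294)}
S={'switch':(38,26),'driver':(60,36),'jbox':(84,48),'foot':(110,60)}
for n in ('top','scene'):
    c=cap(n); hsv=cv2.cvtColor(c['color'],cv2.COLOR_RGB2HSV)
    for k,xy in B.items():
        u,v=proj(c,(*xy,4)); 
        H,Sx,V=[hsv[...,i].astype(int) for i in range(3)]
        if k=='switch': m=((H<8)|(H>172))&(Sx>150)&(V>120)
        elif k=='jbox': m=(abs(H-110)<12)&(Sx>120)&(V>100)
        else: m=(V>150)
        m=m.astype(np.uint8); w=np.zeros_like(m); cv2.circle(w,(int(u),int(v)),40,1,-1)
        nn,lab,st,ce=cv2.connectedComponentsWithStats(m&w)
        i=1+np.argmin(np.hypot(*(ce[1:]-[u,v]).T)-st[1:,4]*.05)
        ys,xs=np.where(lab==i); P=np.array([unproj(c,x,y,4)[:2] for x,y in zip(xs,ys)])
        ctr=P.mean(0); w_,e=np.linalg.eigh(np.cov(P.T)); a=e[:,1]; r=cv2.minAreaRect(P.astype(np.float32))
        print(n,k,st[i,4],ctr,'yaw',round(np.arctan2(a[1],a[0])%np.pi,3),'ext',np.sqrt(12*w_[::-1]),'rect',np.array(r[0]))
    if n=='top': cv2.imwrite('pics/crop0.png',cv2.resize(c['color'][235:310,300:400,::-1],None,fx=8,fy=8,interpolation=cv2.INTER_CUBIC))
E
python3 b.py
```

```text
top switch 163 [625.9 108.8] yaw 0.49 ext [39.6 27.5] rect [626.2 108.5]
top driver 340 [ 579.6 -290.7] yaw 2.587 ext [60.9 37.3] rect [ 579.6 -290.7]
top jbox 632 [433.8  -8.9] yaw 0.391 ext [84.9 48. ] rect [433.8  -9. ]
top foot 1034 [593.2 293.2] yaw 2.62 ext [111.1  61.2] rect [593.4 293. ]
scene switch 244 [629.1 108.3] yaw 0.466 ext [42.1 28.9] rect [628.8 107.7]
scene driver 4006 [ 575.4 -301.1] yaw 0.649 ext [235.2 179.1] rect [ 572.4 -298.9]
scene jbox 554 [437.2  -8.5] yaw 0.367 ext [87.5 50.7] rect [435.9  -8.4]
scene foot 2440 [587.6 294.7] yaw 3.092 ext [203.3 153.1] rect [589.5 292.2]
```

View pics/crop0.png

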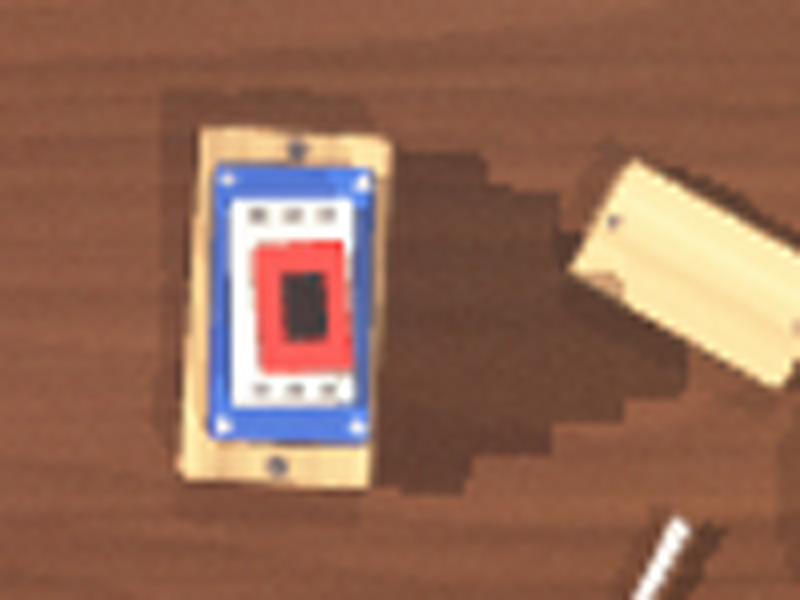

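The crop shows the pile with red, white and blue parts on a pale foot whose corners are about (203,127), (392,140), (368,490) and (180,480). The separate block at right, (690,270), is clearly smaller, and the one at (503,300) in the top view is larger. The pile's base is therefore the foot I want.

```bash
cat > g.py <<'E'
from h import *
import sys
from scipy.spatial.transform import Rotation as R
def go(x,y,z,yaw):
    s=ctrl.sense(); q=s['ee_rot']; M=R.from_quat([q[1],q[2],q[3],q[0]])
    d=M.inv().apply(np.array([x,y,z])-s['eef_pos']); X=M.apply([1,0,0])
    cur=np.arctan2(X[1],X[0]); t=(cur-yaw+np.pi/2)%np.pi-np.pi/2
    print('shift mm',d.round(1),'turn',round(t,3),'tcp',s['eef_pos'].round(1),'yaw',cur.round(3),'j',s['joints'].round(2),'t',s['time_s'])
if len(sys.argv)==5 and sys.argv[0]=='g.py': go(*map(float,sys.argv[1:]))
E
python3 - <<'E'
from h import *
c=cap('top')
for k,z,q in [('sw',122,[(253,245),(343,240),(352,370),(262,374)]),('dr',96,[(231,199),(353,199),(354,407),(230,407)]),('jb',68,[(212,163),(375,166),(368,442),(208,440)]),('ft',36,[(203,127),(392,140),(368,490),(180,480)])]:
    P=np.array([unproj(c,300+(x+.5)/8-.5,235+(y+.5)/8-.5,z)[:2] for x,y in q]); a=P[0]+P[1]-P[2]-P[3]
    print(k,P.mean(0).round(1),'yaw',np.arctan2(a[1],a[0]).round(3),np.linalg.norm(a)/2)
E
python3 g.py 427 -203 230 0
```

```text
sw [ 424.3 -203.9] yaw 0.046 37.25845504084104
dr [ 425.9 -202.4] yaw -0.023 61.12471796578556
jb [ 426.2 -203.7] yaw -0.043 83.28418780821703
ft [ 424.5 -203.9] yaw -0.09 108.9984380123448
shift mm [-465.5 -607.8    1.3] turn -0.268 tcp [138.9 506.3 231.3] yaw 2.874 j [ 1.08  0.31  1.5  -0.    1.33 -0.22] t 1.25
```

```bash
python3 -m pendant '-0.033 -0.0435 0 0;-0.033 -0.0435 0 0;-0.033 -0.0435 0 0;-0.033 -0.0435 0 0;-0.033 -0.0435 0 0;-0.033 -0.0435 0 0;-0.033 -0.0435 0 0' 1 30
python3 -m pendant '-0.033 -0.0435 0 0;-0.033 -0.0435 0 0;-0.033 -0.0435 0 0;-0.033 -0.0435 0 0;-0.033 -0.0435 0 0;-0.033 -0.0435 0 0;-0.033 -0.0435 0 0;0 0 0 -0.157;0 0 0 -0.157;0 0 0 0'
python3 g.py 425 -203.5 150 0.046
```

```text
time_s: 2.12
eef_pos: [281.5, 149.9, 231.6]
ee_rot: [0.001, 0.133, 0.991, 0.0]
force: [1.0, 1.1, 0.1]
grip_width: 1.0
grip_force: 0.0
time_s: 3.38
eef_pos: [423.3, -203.3, 231.3]
ee_rot: [-0.0, -0.022, 1.0, 0.0]
force: [-0.2, -0.2, -0.3]
grip_width: 0.998
grip_force: 0.0
shift mm [-1.7 -0.3 81.3] turn -0.001 tcp [ 423.3 -203.3  231.3] yaw -3.097 j [-0.7   0.19  1.66  0.    1.3  -2.31] t 3.375
```

```bash
python3 -m pendant '-0.0015 0 0.04 0;0 0 0.04 0;0 0 0.03 0;0 0 0.016 0;0 0 0.005 0;0 0 0 0'
python3 -m pendant '0 0 0 0;0 0 0 0;0 0 0 0;0 0 0 0;0 0 0 0;0 0 0 0;0 0 0 0;0 0 0 0' 0 30
python3 -m pendant '0 0 -0.005 0;0 0 -0.02 0;0 0 -0.04 0;0 0 -0.04 0;0 0 0 0'
python3 - <<'E'
from h import *
c=cap('scene'); cv2.imwrite('pics/s1.png',cv2.resize(c['color'][140:300,230:430,::-1],None,fx=3,fy=3))
E
python3 g.py 627 108.6 205 0.48
```

```text
time_s: 4.12
eef_pos: [425.0, -203.3, 100.7]
ee_rot: [0.0, -0.022, 1.0, -0.0]
force: [0.2, 0.5, 0.8]
grip_width: 1.002
grip_force: 0.0
time_s: 5.12
eef_pos: [425.0, -203.4, 100.6]
ee_rot: [0.0, -0.023, 1.0, -0.0]
force: [-0.6, -1.2, 5.8]
grip_width: 0.296
grip_force: 32.5
time_s: 5.75
eef_pos: [425.6, -203.7, 207.7]
ee_rot: [0.002, -0.023, 1.0, -0.002]
force: [-0.7, -0.2, -1.7]
grip_width: 0.296
grip_force: 31.7
shift mm [-216.3  302.1    0.7] turn -0.434 tcp [ 424.9 -203.2  205.8] yaw -3.095 j [-0.7   0.22  1.69  0.    1.23 -2.31] t 5.8
```

View pics/s1.png

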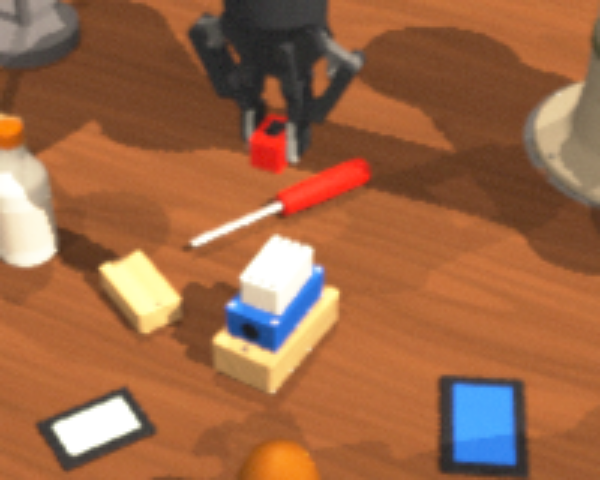

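The fingers hold the switch level at about (270,145) in the crop, and the rest of the pile is undisturbed.

```bash
python3 -m pendant '-0.0216 0.0302 0 0;-0.0216 0.0302 0 0;-0.0216 0.0302 0 0;-0.0216 0.0302 0 0;-0.0216 0.0302 0 0;-0.0216 0.0302 0 0;-0.0216 0.0302 0 0;-0.0216 0.0302 0 0;-0.0216 0.0302 0 0;-0.0216 0.0302 0 0'
python3 -m pendant '0 0 0 -0.145;0 0 0 -0.145;0 0 0 -0.144;0 0 0.04 0;0 0 0.04 0;0 0 0.04 0;0 0 0.03 0;0 0 0 0'
python3 g.py 627 108.6 9 0.48
python3 - <<'E'
from h import *
for n,sl in (('top',(150,250,150,280)),('scene',(300,420,330,490))):
    c=cap(n); a,b,d,e=sl; cv2.imwrite('pics/p1'+n+'.png',cv2.resize(c['color'][a:b,d:e,::-1],None,fx=4,fy=4))
E
```

```text
time_s: 7.05
eef_pos: [626.6, 109.6, 203.3]
ee_rot: [-0.002, -0.023, 1.0, 0.0]
force: [-0.5, 0.5, 0.2]
grip_width: 0.298
grip_force: 31.7
time_s: 8.05
eef_pos: [624.5, 108.5, 51.7]
ee_rot: [-0.003, -0.238, 0.971, 0.001]
force: [0.8, -0.5, -0.7]
grip_width: 0.301
grip_force: 31.7
shift mm [-2.5 -1.2 42.7] turn 0.0 tcp [624.5 108.5  51.7] yaw -2.661 j [-0.01  0.73  1.33  0.    1.09 -2.06] t 8.05
```

View pics/p1scene.png

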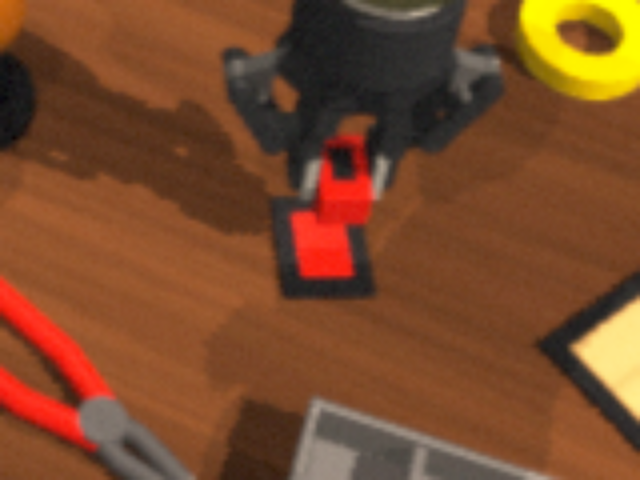

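The switch hangs level at (345,180) above its board, whose red outline is at (322,245). The alignment looks right.

```bash
python3 -m pendant '-0.0025 -0.001 0.02 0;0 0 0.012 0;0 0 0.006 0;0 0 0.003 0;0 0 0.001 0;0 0 0 0'
python3 g.py 627 108.6 9 0.48
```

```text
time_s: 8.9
eef_pos: [629.5, 108.7, 13.6]
ee_rot: [0.0, -0.238, 0.971, -0.0]
force: [0.1, 0.2, -1.1]
grip_width: 0.299
grip_force: 31.7
shift mm [2.3 1.  4.6] turn 0.0 tcp [629.5 108.7  13.6] yaw -2.661 j [-0.01  0.79  1.34 -0.    1.02 -2.06] t 8.9
```

```bash
python3 -m pendant '0.0015 0.001 0.0015 0;0 0 0.0015 0;0 0 0.001 0;0 0 0 0;0 0 0 0'
```

```text
time_s: 9.52
eef_pos: [627.6, 109.0, 9.3]
ee_rot: [0.0, -0.238, 0.971, -0.0]
force: [0.3, 0.2, 0.0]
grip_width: 0.296
grip_force: 31.7
```

```bash
python3 -m pendant '0 0 0.001 0;0 0 0 0;0 0 0 0'; python3 -m pendant '0 0 0.001 0;0 0 0 0;0 0 0 0'
```

```text
time_s: 9.9
eef_pos: [627.6, 108.9, 8.6]
ee_rot: [0.0, -0.238, 0.971, -0.0]
force: [-0.8, -0.9, 4.6]
grip_width: 0.301
grip_force: 32.3
time_s: 10.28
eef_pos: [627.7, 108.9, 8.6]
ee_rot: [0.0, -0.238, 0.971, -0.0]
force: [-6.1, -0.5, 11.0]
grip_width: 0.294
grip_force: 33.4
```

```bash
python3 -m pendant '0 0 -0.0005 0;0 0 0 0;0 0 0 0;0 0 0 0;0 0 0 0' 0.7
python3 -m pendant '0 0 -0.02 0;0 0 -0.05 0;0 0 -0.06 0;0 0 -0.05 0;0 0 -0.015 0;0 0 0 0.15;0 0 0 0.15;0 0 0 0.15;0 0 0 0' 1
python3 g.py 426 -202.4 205 -0.023
```

```text
time_s: 10.9
eef_pos: [627.5, 108.9, 7.7]
ee_rot: [-0.0, -0.238, 0.971, 0.0]
force: [0.3, 1.1, 0.2]
grip_width: 0.701
grip_force: 0.0
time_s: 12.02
eef_pos: [627.3, 108.9, 202.7]
ee_rot: [-0.0, -0.016, 1.0, 0.0]
force: [-0.1, -0.2, -0.6]
grip_width: 1.002
grip_force: 0.0
shift mm [ 211.  -304.8   -2.1] turn 0.055 tcp [627.3 108.9 202.7] yaw -3.11 j [-0.01  0.58  1.17 -0.    1.39 -1.61] t 12.025
```

```bash
python3 -m pendant '0.0263 -0.0381 0 0;0.0263 -0.0381 0 0;0.0263 -0.0381 0 0;0.0263 -0.0381 0 0;0.0263 -0.0381 0 0;0.0263 -0.0381 0 0;0.0263 -0.0381 0 0;0.0263 -0.0381 0 0;0 0 0 0.055;0 0 0 0'
python3 g.py 426 -202.4 73 -0.023
python3 - <<'E'
from h import *
c=cap('scene'); cv2.imwrite('pics/s2.png',np.vstack([cv2.resize(c['color'][a:a+90,b:b+200,::-1],None,fx=3,fy=3) for a,b in((205,240),(310,330))]))
E
```

```text
time_s: 13.28
eef_pos: [426.2, -202.2, 202.9]
ee_rot: [-0.0, 0.011, 1.0, 0.0]
force: [-0.3, -0.3, 0.1]
grip_width: 0.997
grip_force: 0.0
shift mm [  0.2  -0.2 129.9] turn 0.0 tcp [ 426.2 -202.2  202.9] yaw 3.119 j [-0.69  0.22  1.69  0.    1.23 -2.24] t 13.275
```

View pics/s2.png

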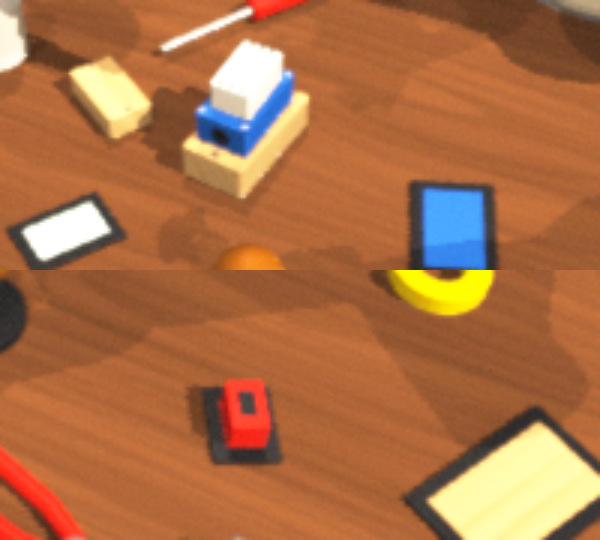

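The switch sits flat on its board at (245,415) in the crop and covers the red outline. The pile stands as before. Next is the driver.

```bash
python3 -m pendant '0 0 0.04 0;0 0 0.04 0;0 0 0.03 0;0 0 0.014 0;0 0 0.004 0;0 0 0 0'
python3 -m pendant '0 0 0 0;0 0 0 0;0 0 0 0;0 0 0 0;0 0 0 0;0 0 0 0;0 0 0 0;0 0 0 0' 0 35
python3 -m pendant '0 0 -0.005 0;0 0 -0.02 0;0 0 -0.04 0;0 0 -0.04 0;0 0 0 0'
python3 g.py 581 -291 150 2.587
```

```text
time_s: 14.08
eef_pos: [426.9, -202.3, 75.5]
ee_rot: [0.0, 0.012, 1.0, -0.0]
force: [-0.9, 0.9, -0.6]
grip_width: 0.996
grip_force: 0.0
time_s: 15.08
eef_pos: [426.7, -202.3, 75.3]
ee_rot: [0.0, 0.012, 1.0, -0.0]
force: [-0.5, -0.3, 5.8]
grip_width: 0.418
grip_force: 35.8
time_s: 15.7
eef_pos: [427.3, -202.7, 182.3]
ee_rot: [0.002, 0.012, 1.0, -0.002]
force: [-0.4, -0.1, -1.8]
grip_width: 0.412
grip_force: 35.2
shift mm [-155.7  -84.4   33.2] turn 0.53 tcp [ 427.3 -202.7  182.3] yaw 3.117 j [-0.69  0.24  1.72  0.    1.17 -2.24] t 15.7
```

```bash
python3 -m pendant '-0.0222 -0.012 0 0;-0.0222 -0.012 0 0;-0.0222 -0.012 0 0;-0.0222 -0.012 0 0;-0.0222 -0.012 0 0;-0.0222 -0.012 0 0;-0.0222 -0.012 0 0;0 0 0 0'
python3 -m pendant '0 0 0 0.14;0 0 0 0.14;0 0 0 0.13;0 0 0 0.12;0 0 0.04 0;0 0 0.04 0;0 0 0.03 0;0 0 0 0;0 0 0 0'
python3 g.py 581 -291 12.5 2.587
python3 - <<'E'
from h import *
c=cap('scene'); cv2.imwrite('pics/s3.png',cv2.resize(c['color'][200:340,180:360,::-1],None,fx=3,fy=3))
E
```

```text
time_s: 16.7
eef_pos: [579.8, -290.1, 177.7]
ee_rot: [-0.001, 0.012, 1.0, 0.001]
force: [-0.9, -0.1, -1.5]
grip_width: 0.41
grip_force: 35.1
time_s: 17.82
eef_pos: [579.9, -290.0, 71.2]
ee_rot: [0.001, 0.274, 0.962, -0.0]
force: [0.1, -0.2, -0.1]
grip_width: 0.411
grip_force: 35.1
shift mm [-1.3 -0.2 58.7] turn -0.0 tcp [ 579.9 -290.    71.2] yaw 2.587 j [-0.64  0.73  1.27 -0.    1.14 -1.66] t 17.825
```

View pics/s3.png

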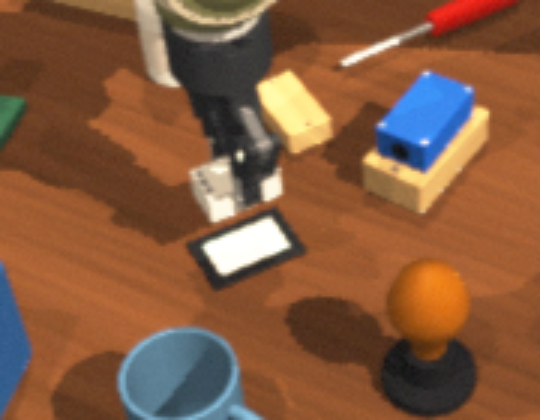

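The driver hangs level at (235,190), parallel to its white outline at (247,248). The small block and the bulb are clear of it.

```bash
python3 -m pendant '-0.001 0 0.03 0;0 0 0.016 0;0 0 0.007 0;0 0 0.003 0;0 0 0.001 0;0 0 0 0;0 0 0 0'
```

```text
time_s: 18.75
eef_pos: [580.7, -290.6, 13.2]
ee_rot: [0.0, 0.274, 0.962, -0.0]
force: [-0.1, -0.1, 0.1]
grip_width: 0.412
grip_force: 35.2
```

```bash
python3 -m pendant '0 0 0.001 0;0 0 0 0;0 0 0 0'; python3 g.py 581 -291 11.5 2.587
```

```text
time_s: 19.12
eef_pos: [580.6, -290.4, 11.8]
ee_rot: [-0.0, 0.274, 0.962, 0.0]
force: [-0.3, -0.2, 0.1]
grip_width: 0.415
grip_force: 35.2
shift mm [-0.7 -0.2  0.3] turn -0.0 tcp [ 580.6 -290.4   11.8] yaw 2.587 j [-0.64  0.81  1.3   0.    1.03 -1.66] t 19.125
```

```bash
python3 -m pendant '0 0 0.001 0;0 0 0 0;0 0 0 0'; python3 -m pendant '0 0 0.0005 0;0 0 0 0;0 0 0 0'
```

```text
time_s: 19.5
eef_pos: [580.6, -290.5, 11.3]
ee_rot: [0.0, 0.274, 0.962, -0.0]
force: [-2.6, 2.1, 5.7]
grip_width: 0.416
grip_force: 35.9
time_s: 19.88
eef_pos: [580.6, -290.5, 11.3]
ee_rot: [0.0, 0.274, 0.962, -0.0]
force: [-4.3, 2.2, 8.8]
grip_width: 0.415
grip_force: 36.4
```

```bash
python3 -m pendant '0 0 -0.0005 0;0 0 0 0;0 0 0 0;0 0 0 0;0 0 0 0' 0.8
python3 -m pendant '0 0 -0.02 0;0 0 -0.05 0;0 0 -0.05 0;0 0 -0.04 0;0 0 0 -0.128;0 0 0 -0.128;0 0 0 -0.128;0 0 0 -0.128;0 0 0 0' 1
python3 g.py 426 -203.4 170 -0.043
```

```text
time_s: 20.5
eef_pos: [580.6, -290.4, 10.7]
ee_rot: [-0.0, 0.274, 0.962, 0.0]
force: [-0.6, 0.4, -0.2]
grip_width: 0.8
grip_force: 0.0
time_s: 21.62
eef_pos: [580.7, -290.5, 172.2]
ee_rot: [0.001, 0.022, 1.0, -0.0]
force: [-0.7, -0.3, 0.7]
grip_width: 1.001
grip_force: 0.0
shift mm [158.3  80.2   1.9] turn -0.001 tcp [ 580.7 -290.5  172.2] yaw 3.098 j [-0.64  0.63  1.16 -0.    1.34 -2.17] t 21.625
```

```bash
python3 - <<'E'
from h import *
c=cap('top'); hsv=cv2.cvtColor(c['color'],cv2.COLOR_RGB2HSV).astype(int)
m=((abs(hsv[...,0]-110)<12)&(hsv[...,1]>100)&(hsv[...,2]>80)).astype(np.uint8)
w=np.zeros_like(m); cv2.circle(w,(335,272),30,1,-1)
m=cv2.morphologyEx(m&w,cv2.MORPH_CLOSE,np.ones((5,5)))
ys,xs=np.where(m); P=np.array([unproj(c,x,y,68)[:2] for x,y in zip(xs,ys)]); r=cv2.minAreaRect(P.astype(np.float32));l,e=np.linalg.eigh(np.cov(P.T))
print(P.mean(0),r,np.sqrt(12*l),e[:,1],np.arctan(e[1,1]/e[0,1]))
d=cap('scene'); cv2.imwrite('pics/s4.png',np.hstack([cv2.resize(c['color'][180:310,310:410,::-1],None,fx=4,fy=4),cv2.resize(d['color'][200:330,240:340,::-1],None,fx=4,fy=4)]))
E
```

```text
Traceback (most recent call last):
cv2.error: OpenCV(4.12.0) /io/opencv/modules/imgproc/src/convhull.cpp:143: error: (-215:Assertion failed) total >= 0 && (depth == CV_32F || depth == CV_32S) in function 'convexHull'
```

The arm blocks the top view of the pile here, so I'll move over it and use the scene camera.

```bash
python3 -m pendant '0.0316 0.016 0 0;0.0316 0.016 0 0;0.0316 0.016 0 0;0.0316 0.016 0 0;0.0316 0.016 0 0;0 0 0 0;0 0 0 0'
python3 g.py 426 -203.4 46 -0.043
python3 - <<'E'
from h import *
d=cap('scene'); cv2.imwrite('pics/s4.png',cv2.resize(d['color'][210:310,230:360,::-1],None,fx=5,fy=5,interpolation=cv2.INTER_CUBIC))
from scipy.spatial.transform import Rotation as R
for n,p,z,yaw,(L,W) in (('jbox',(426,-203.4),68,-.043,(84,48)),('foot',(424.5,-203.9),36,-.09,(110,60))):
    for a,b in ((1,1),(1,-1),(-1,-1),(-1,1)):
        q=R.from_euler('z',yaw).apply([a*L/2,b*W/2,0])+[*p,z]; print(n,((proj(d,q)-[230,210])*5).round())
E
```

```text
time_s: 22.55
eef_pos: [426.7, -204.2, 171.4]
ee_rot: [0.001, 0.022, 1.0, -0.0]
force: [-0.5, -0.6, -0.2]
grip_width: 1.002
grip_force: 0.0
shift mm [  0.9   0.9 125.4] turn -0.001 tcp [ 426.7 -204.2  171.4] yaw 3.097 j [-0.69  0.26  1.74 -0.    1.15 -2.22] t 22.55
jbox [462. 190.]
jbox [377. 157.]
jbox [462.  60.]
jbox [543.  90.]
foot [454. 255.]
foot [354. 209.]
foot [470.  86.]
foot [567. 127.]
```

View pics/s4.png

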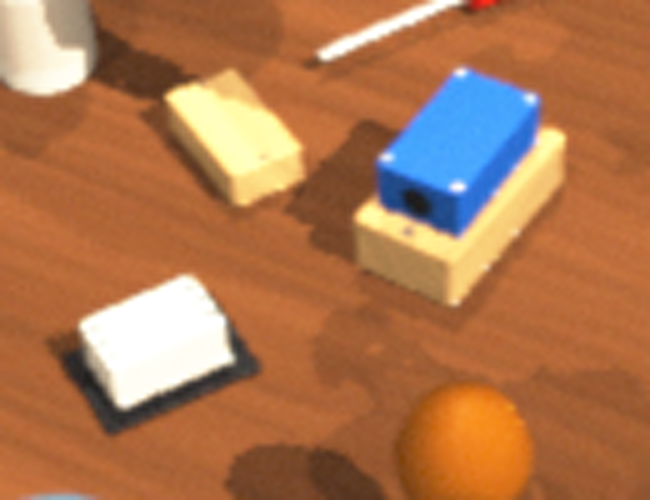

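The driver lies flat on its board at (160,350) in the crop. The junction box and foot are within 1–2 camera pixels of the predicted corners. Next I grip the box.

```bash
python3 -m pendant '0 0.001 0.04 0;0 0 0.04 0;0 0 0.028 0;0 0 0.015 0;0 0 0.004 0;0 0 0 0;0 0 0 0'
python3 -m pendant '0 0 0 0;0 0 0 0;0 0 0 0;0 0 0 0;0 0 0 0;0 0 0 0;0 0 0 0' 0 45
python3 -m pendant '0 0 -0.005 0;0 0 -0.02 0;0 0 -0.04 0;0 0 -0.04 0;0 0 -0.015 0;0 0 0 0'
python3 g.py 435 -8.8 150 0.385
```

```text
time_s: 23.48
eef_pos: [426.6, -203.1, 44.6]
ee_rot: [0.001, 0.021, 1.0, -0.001]
force: [-0.0, 0.8, 1.0]
grip_width: 0.998
grip_force: 0.0
time_s: 24.35
eef_pos: [426.4, -202.9, 44.3]
ee_rot: [0.0, 0.021, 1.0, -0.0]
force: [-0.1, 0.9, 6.9]
grip_width: 0.551
grip_force: 47.2
time_s: 25.1
eef_pos: [426.4, -202.9, 164.5]
ee_rot: [0.001, 0.021, 1.0, -0.001]
force: [-0.3, 0.0, -1.3]
grip_width: 0.554
grip_force: 46.8
shift mm [ -0.3 194.3  14.3] turn -0.428 tcp [ 426.4 -202.9  164.5] yaw 3.099 j [-0.69  0.26  1.75  0.    1.13 -2.22] t 25.1
```

```bash
python3 -m pendant '0 0.0243 0 0;0 0.0243 0 0;0 0.0243 0 0;0 0.0243 0 0;0 0.0243 0 0;0 0.0243 0 0;0 0.0243 0 0;0 0.0243 0 0;0 0 0 0'
python3 -m pendant '0 0 0 -0.143;0 0 0 -0.143;0 0 0 -0.142;0 0 0.04 0;0 0 0.04 0;0 0 0.02 0;0 0 0 0;0 0 0 0'
python3 g.py 435 -8.8 13.5 0.385
python3 - <<'E'
from h import *
d=cap('scene'); cv2.imwrite('pics/s5.png',cv2.resize(d['color'][200:320,290:450,::-1],None,fx=4,fy=4))
E
```

```text
time_s: 26.22
eef_pos: [433.9, -7.5, 162.8]
ee_rot: [-0.001, 0.02, 1.0, 0.0]
force: [-0.1, 0.3, -1.3]
grip_width: 0.554
grip_force: 46.8
time_s: 27.22
eef_pos: [434.9, -9.1, 64.4]
ee_rot: [0.0, -0.191, 0.982, -0.0]
force: [0.2, -0.2, -0.8]
grip_width: 0.551
grip_force: 46.8
shift mm [-0.2  0.2 50.9] turn -0.0 tcp [434.9  -9.1  64.4] yaw -2.757 j [-0.29  0.35  1.96 -0.    0.84 -2.25] t 27.225
```

View pics/s5.png

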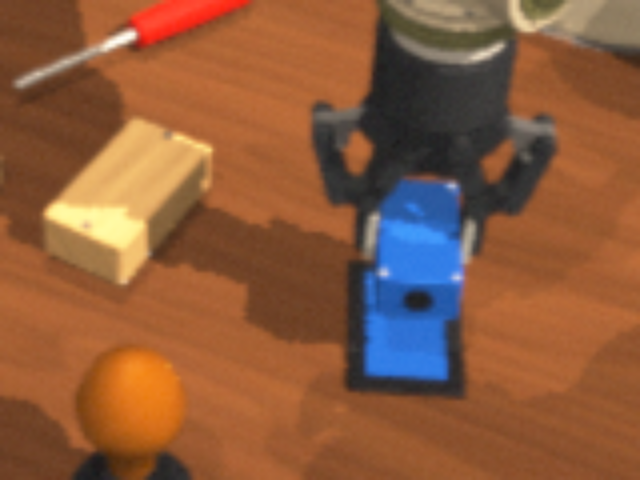

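The box hangs level at (420,250), parallel to its outline, and the foot is bare at (130,200). I lower the box.

```bash
python3 -m pendant '0 0 0.025 0;0 0 0.015 0;0 0 0.006 0;0 0 0.003 0;0 0 0.001 0;0 0 0 0;0 0 0 0'
python3 -m pendant '0 0 0.001 0;0 0 0 0;0 0 0 0'; python3 g.py 435 -8.8 12 0.385
```

```text
time_s: 28.15
eef_pos: [434.6, -8.6, 14.1]
ee_rot: [0.0, -0.191, 0.982, -0.0]
force: [-0.6, 0.2, -1.2]
grip_width: 0.554
grip_force: 46.9
time_s: 28.52
eef_pos: [434.5, -8.5, 12.8]
ee_rot: [0.0, -0.191, 0.982, 0.0]
force: [0.3, 0.6, -1.5]
grip_width: 0.556
grip_force: 46.9
shift mm [-0.4 -0.4  0.8] turn 0.0 tcp [434.5  -8.5  12.8] yaw -2.756 j [-0.29  0.45  1.99  0.    0.7  -2.25] t 28.525
```

```bash
python3 -m pendant '0 0 0.001 0;0 0 0 0;0 0 0 0'; python3 -m pendant '0 0 0.0005 0;0 0 0 0;0 0 0 0'
```

```text
time_s: 28.9
eef_pos: [434.6, -8.6, 12.3]
ee_rot: [0.0, -0.191, 0.982, -0.0]
force: [-2.6, -0.7, 7.3]
grip_width: 0.554
grip_force: 48.0
time_s: 29.28
eef_pos: [434.6, -8.6, 12.3]
ee_rot: [0.0, -0.191, 0.981, -0.0]
force: [-5.9, 0.6, 16.5]
grip_width: 0.55
grip_force: 49.0
```

```bash
python3 -m pendant '0 0 -0.001 0;0 0 0 0;0 0 0 0;0 0 0 0;0 0 0 0' 0.9
python3 -m pendant '0 0 -0.02 0;0 0 -0.05 0;0 0 -0.04 0;0 0 0 0.159;0 0 0 0.158;0 0 0 0.158;0 0 0 0' 1
python3 g.py 425 -203.7 120 -0.09
python3 - <<'E'
from h import *
c=cap('top'); hsv=cv2.cvtColor(c['color'],cv2.COLOR_RGB2HSV).astype(int)
m=((hsv[...,2]>170)).astype(np.uint8)
w=np.zeros_like(m); w[240:305,318:355]=1
m=cv2.morphologyEx(m&w,cv2.MORPH_CLOSE,np.ones((5,5)))
ys,xs=np.where(m); P=np.array([unproj(c,x,y,36)[:2] for x,y in zip(xs,ys)]).astype(np.float32); l,e=np.linalg.eigh(np.cov(P.T))
print(P.mean(0),cv2.minAreaRect(P),np.sqrt(12*l),np.arctan(e[1,1]/e[0,1]))
d=cap('scene'); cv2.imwrite('pics/s6.png',np.hstack([cv2.resize(c['color'][235:310,230:400,::-1],None,fx=4,fy=4)[:300,:400],cv2.resize(d['color'][220:295,290:390,::-1],None,fx=4,fy=4),]))
E
```

```text
time_s: 29.9
eef_pos: [434.4, -8.5, 12.2]
ee_rot: [-0.0, -0.191, 0.982, 0.0]
force: [0.2, -0.5, 0.4]
grip_width: 0.898
grip_force: 0.0
time_s: 30.78
eef_pos: [434.4, -8.5, 122.3]
ee_rot: [-0.0, 0.044, 0.999, 0.0]
force: [0.2, -0.7, -0.2]
grip_width: 0.996
grip_force: 0.0
shift mm [  -7.9 -195.3    2.2] turn 0.002 tcp [434.4  -8.5 122.3] yaw 3.053 j [-0.29  0.25  1.9  -0.    0.99 -1.77] t 30.775
[ 425.1008  -203.73123] ((424.98431396484375, -203.41737365722656), (59.22357177734375, 108.79745483398438), 84.6095199584961) [ 58.588499   109.28068804] -0.0874734321207337
```

View pics/s6.png

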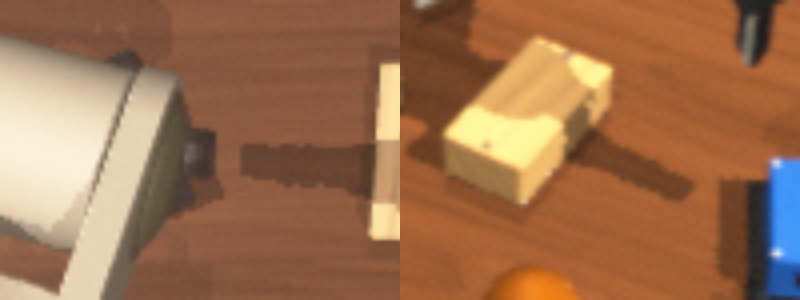

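The foot is still in place: fitted at (425.1, -203.7), yaw -0.087, size 109 x 59.

```bash
python3 -m pendant '-0.001 -0.0325 0 0;-0.0014 -0.0325 0 0;-0.0014 -0.0325 0 0;-0.0014 -0.0325 0 0;-0.0014 -0.0325 0 0;-0.0014 -0.0325 0 0;0 0 0 0;0 0 0 0'
python3 g.py 425.5 -203.7 10 -0.087
```

```text
time_s: 31.88
eef_pos: [424.8, -202.9, 122.1]
ee_rot: [-0.0, 0.044, 0.999, 0.0]
force: [-0.4, -0.3, 0.1]
grip_width: 0.997
grip_force: 0.0
shift mm [ -0.8  -0.8 112.1] turn -0.001 tcp [ 424.8 -202.9  122.1] yaw 3.053 j [-0.7   0.32  1.8   0.    1.02 -2.18] t 31.875
```

```bash
python3 -m pendant '-0.0008 -0.0008 0.04 0;0 0 0.035 0;0 0 0.022 0;0 0 0.01 0;0 0 0.004 0;0 0 0 0;0 0 0 0'
python3 -m pendant '0 0 0 0;0 0 0 0;0 0 0 0;0 0 0 0;0 0 0 0;0 0 0 0' 0 55
python3 -m pendant '0 0 -0.005 0;0 0 -0.02 0;0 0 -0.04 0;0 0 -0.04 0;0 0 -0.045 0;0 0 -0.02 0;0 0 0 0'
python3 g.py 594.5 293 175 2.62
```

```text
time_s: 32.75
eef_pos: [426.0, -204.5, 12.0]
ee_rot: [0.001, 0.045, 0.999, -0.0]
force: [-0.4, -0.3, 0.4]
grip_width: 1.002
grip_force: 0.0
time_s: 33.5
eef_pos: [425.9, -204.5, 11.9]
ee_rot: [0.0, 0.045, 0.999, -0.0]
force: [-2.3, 1.3, 5.8]
grip_width: 0.691
grip_force: 60.3
time_s: 34.38
eef_pos: [426.0, -204.6, 182.3]
ee_rot: [0.001, 0.045, 0.999, -0.001]
force: [-0.9, -0.2, -2.3]
grip_width: 0.691
grip_force: 59.8
shift mm [-123.2  510.7    6.8] turn 0.432 tcp [ 426.  -204.6  182.3] yaw 3.052 j [-0.7   0.24  1.72  0.    1.17 -2.18] t 34.375
```

```bash
python3 -m pendant '-0.0088 0.0365 0 0;-0.0088 0.0365 0 0;-0.0088 0.0365 0 0;-0.0088 0.0365 0 0;-0.0088 0.0365 0 0;-0.0088 0.0365 0 0;-0.0088 0.0365 0 0'
python3 -m pendant '-0.0088 0.0365 0 0;-0.0088 0.0365 0 0;-0.0088 0.0365 0 0;-0.0088 0.0365 0 0;-0.0088 0.0365 0 0;-0.0088 0.0365 0 0;-0.0088 0.0365 0 0;0 0 0 0;0 0 0 0'
python3 -m pendant '0 0 0 0.144;0 0 0 0.144;0 0 0 0.144;0 0 0.04 0;0 0 0.04 0;0 0 0.03 0;0 0 0 0;0 0 0 0'
python3 g.py 594.5 293 17 2.62
python3 - <<'E'
from h import *
d=cap('scene'); cv2.imwrite('pics/s7.png',cv2.resize(d['color'][300:440,380:580,::-1],None,fx=3,fy=3))
E
```

```text
time_s: 35.25
eef_pos: [509.6, 45.9, 179.7]
ee_rot: [-0.001, 0.045, 0.999, 0.0]
force: [0.3, 0.1, -2.0]
grip_width: 0.69
grip_force: 59.8
time_s: 36.38
eef_pos: [593.7, 293.0, 179.7]
ee_rot: [-0.001, 0.045, 0.999, -0.001]
force: [-0.2, 0.2, -1.8]
grip_width: 0.688
grip_force: 59.9
time_s: 37.38
eef_pos: [594.9, 293.2, 72.9]
ee_rot: [0.001, 0.258, 0.966, 0.001]
force: [0.7, 0.2, -1.2]
grip_width: 0.692
grip_force: 59.8
shift mm [ 0.3 -0.5 55.9] turn -0.001 tcp [594.9 293.2  72.9] yaw 2.619 j [ 0.28  0.76  1.21 -0.    1.17 -0.77] t 37.375
```

View pics/s7.png

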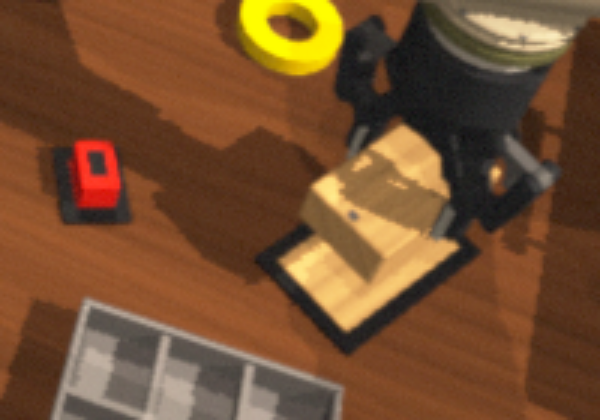

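The foot may be slightly skewed in the grip. I'll overlay the predicted wireframe and the outline to check.

```bash
python3 - <<'E'
from h import *
from scipy.spatial.transform import Rotation as R
d=cap('scene'); k=7; o=np.array([455,325]); im=cv2.resize(d['color'][325:405,455:555,::-1],None,fx=k,fy=k,interpolation=cv2.INTER_CUBIC)
def rect(z,c,yaw,col):
    q=[R.from_euler('z',yaw).apply([a*55,b*30,0])+[*c,z] for a,b in((1,1),(1,-1),(-1,-1),(-1,1))]
    p=np.array([(proj(d,x)-o+.5)*k for x in q]).astype(np.int32); cv2.polylines(im,[p],True,col,1)
rect(61,(595,293),2.62,(255,0,0));rect(97,(595,293),2.62,(0,0,255));rect(4,(594.5,293),2.62,(0,255,0))
cv2.imwrite('pics/s8.png',im)
E
```

```text
(no output)
```

View pics/s8.png

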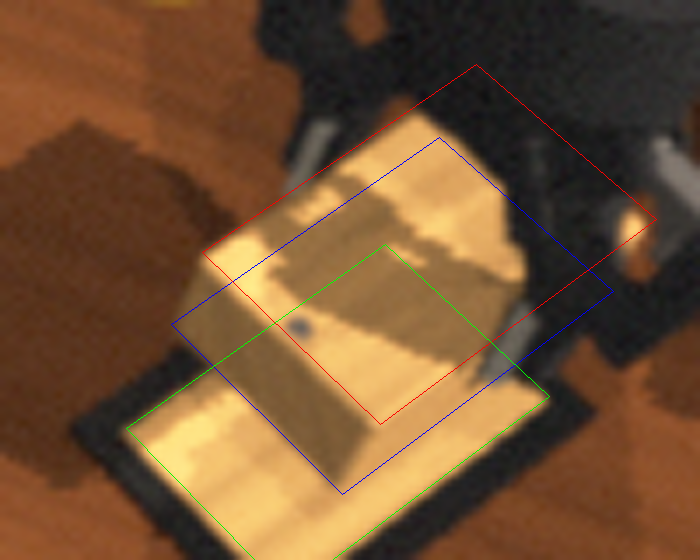

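The wireframe matches the part to about a pixel: level, square and centred. The green board outline matches too. I lower the foot.

```bash
python3 -m pendant '0 0 0.028 0;0 0 0.016 0;0 0 0.006 0;0 0 0.003 0;0 0 0.001 0;0 0 0 0;0 0 0 0'
python3 -m pendant '0 0 0.001 0;0 0 0 0;0 0 0 0'; python3 g.py 594.5 293 16 2.62
```

```text
time_s: 38.35
eef_pos: [594.4, 293.6, 17.6]
ee_rot: [0.0, 0.258, 0.966, 0.0]
force: [-0.1, 0.2, -1.3]
grip_width: 0.686
grip_force: 60.0
time_s: 38.72
eef_pos: [594.2, 293.6, 16.3]
ee_rot: [0.0, 0.258, 0.966, 0.0]
force: [-0.6, -0.8, -2.1]
grip_width: 0.691
grip_force: 60.0
shift mm [-0.5 -0.3  0.3] turn -0.0 tcp [594.2 293.6  16.3] yaw 2.62 j [ 0.28  0.83  1.25 -0.    1.07 -0.77] t 38.725
```

```bash
python3 -m pendant '0 0 0.001 0;0 0 0 0;0 0 0 0'; python3 -m pendant '0 0 0.0005 0;0 0 0 0;0 0 0 0'
```

```text
time_s: 39.1
eef_pos: [594.3, 293.6, 16.0]
ee_rot: [0.0, 0.258, 0.966, 0.0]
force: [-2.5, -0.7, 5.6]
grip_width: 0.691
grip_force: 60.7
time_s: 39.48
eef_pos: [594.3, 293.6, 16.0]
ee_rot: [0.0, 0.258, 0.966, 0.0]
force: [-5.0, -0.8, 8.4]
grip_width: 0.685
grip_force: 61.4
```

```bash
python3 -m pendant '0 0 -0.001 0;0 0 0 0;0 0 0 0;0 0 0 0;0 0 0 0' 1
python3 -m pendant '0 0 -0.02 0;0 0 -0.04 0;0 0 -0.06 0;0 0 -0.06 0;0.03 0 -0.02 0;0.04 0.03 0 0;0.04 0.03 0 0;0 0 0 0;0 0 0 0'
python3 - <<'E'
from h import *
d=cap('scene'); cv2.imwrite('pics/s9.png',cv2.resize(d['color'][195:435,230:560,::-1],None,fx=2.4,fy=2.4))
E
```

```text
time_s: 40.1
eef_pos: [594.2, 293.6, 15.7]
ee_rot: [-0.0, 0.258, 0.966, -0.0]
force: [1.0, -0.3, 0.4]
grip_width: 0.999
grip_force: 0.0
time_s: 41.22
eef_pos: [528.9, 400.1, 216.8]
ee_rot: [0.001, 0.258, 0.966, 0.0]
force: [0.3, -0.4, 0.7]
grip_width: 1.002
grip_force: 0.0
```

View pics/s9.png

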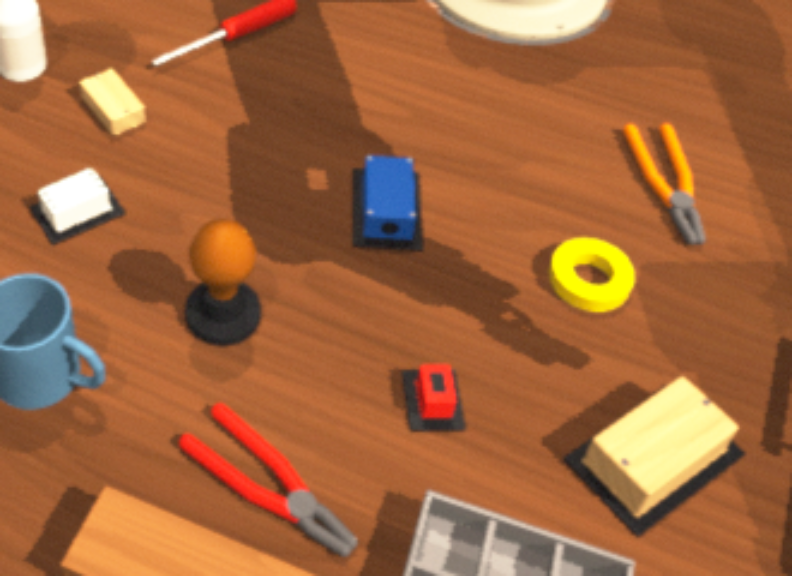

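All four parts lie flat and square on their boards: driver (77,205), box (390,200), switch (437,395) and foot (660,450). The bulb and tape are where they started.

```bash
python3 -c "
from rig import ctrl
print(ctrl.finish_job())"
```

```text
the job is handed in; nothing more can be done
None
```

The job is handed in: in the last picture the switch, driver, junction box and foot each lie flat and centred on their own boards, the bulb and tape were not disturbed, and the arm finished at about 41 s of the 109 s; the judge returned no verdict.

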